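# Inject with the three-position gas sampling valve and start the run

## Robot

A 7-joint arm with a two-finger parallel gripper is mounted at the origin on a cart in front of the work surface, level with it; the furniture and walls round the work are solid. World frame = base frame: x ahead of the robot, y to its left, z up, the work surface at z = 0. Lengths are in m, angles in rad, forces in N, time in s.
With the tool pointing down it reaches from about 0.4 to 0.875 m from the base axis. Payload 19.3 kg.
Tool frame: the origin (TCP) lies at the very end of the fingers, on their centre line; the grasp point (between the pads) lies 19 mm behind it; y points along the fingers, x is the direction in which the jaws open and shut, and the axes are right-handed (so a half turn about y gives the same grasp; the last joint's range is limited). The gripper opens to 85 mm and grips with 20 to 120 N. Pads are 22 mm wide; open, the fingers measure 114 mm over their backs; the gripper's body (76 mm by 85 mm) begins 54 mm behind the grasp point. The pads swing forward as they close: fully open they stand 13 mm farther back than shut.
Start: joints at [1.223, 0.521, -0.036, 1.599, 0.021, 1.021, -0.113], TCP at [0.171, -0.601, 0.231] pointing down, gripper open.
Joint ranges: [-2.91, 2.91], [-0.3, 2.13], [-1.5, 1.42], [0.17, 2.43], [-1.26, 4.41], [0.16, 1.93], [-2.52, 2.52]. Speed limits (rad/s): [1.89, 1.89, 2.39, 2.39, 3.01, 3.01, 3.01].

## Interface

Orientations are given as [roll, pitch, yaw] about the fixed x, y, z axes, in that order (R = Rz(yaw) Ry(pitch) Rx(roll)).
In Python, from workcell import bot gives the robot as it stands. The module is installed in compiled form; this text tells all that it offers.
- The arm moves only by the shell command python3 -m crank 'ROWS' [FORCE]. ROWS is JSON, a list of rows, each an object of numbers: "hand": the closure, from 0 (fully open) to 1 (shut); "dx", "dy", "dz": the shift along the tool's x, y, z in mm; "yaw": the turn about the tool's y in rad. In form: [{"hand": .., "dx": .., "dy": .., "dz": .., "yaw": ..}, ...]. A call has 1 to 12 rows; each row is the pose to reach, as a shift and turn from the pose commanded when the call began, along the tool's axes at that moment; what a row does not reach only later rows make up. A row lasts 1/12 s, in which the tool goes at most 41.7 mm and 7.16 degrees, less where a joint would pass 70% of its speed; a pose out of reach is approached as far as the arm can. A call with a gripper value outside its range is refused whole. The fingers move at their own pace and stop on an object; FORCE is the grip in N (left out, the last holds). Time passes only in rows, so rows that repeat a pose let the fingers close. It gives the time, the measured TCP pose, the force and the opening at its end, in the units of the state.
- bot.observe(): the state, without advancing time (a new reading comes with each control period).
- bot.grab_frame(name): name is "scene" or "side" or "wrist"; returns the picture (420x560x3 uint8, red, green, blue); there is no depth.
- bot.camera_info(name): a dict with "fx", "fy", "cx", "cy" (pixels), "dist" ([k1, k2, p1, p2, k3] as OpenCV has them; the pictures are not rectified), "rvec" (rotation vector, rad) and "tvec" (3), from world to camera coordinates, as OpenCV has them. Camera axes: x right, y down, z forward; pixel columns grow to the right and rows downward; lengths in m; the calibration is good to about 2 mm. A picture is of the moment at which its call begins: read the wrist's pose just before it. camera_info takes no time and is no camera call; for the wrist camera it gives the pose at the moment of the call.
- bot.job_done(): hands the job in, once; it reports no verdict.
The state is a dict: "clock": time; "qpos": joint angles; "qd": joint speeds; "joint_efforts": joint torques, N m; "position": TCP position; "tool_rot": TCP orientation; "force": force on the tool from outside, world axes, zero at the start; "moment": the same for the moment, N m; "grip_width": finger opening in m.
Only numpy, scipy, OpenCV 4.12 (cv2) and the standard library are available. Lean on these libraries where they do the work, as an engineer would, in place of code of your own. Each camera call takes 0.05 s, during which the arm holds its last target.

## Task

Inject the gas sample: with a fingertip, push the upright grip of the sampling valve's lever from the load stop where it stands, on through the middle (isolated) detent, all the way to the inject stop at the other end, and only then press the start button on the small white box fully down and let it come up again. The lever must stay at the inject stop when you leave it. Only touch and push: do not pinch the lever grip, do not lift or shove the valve stand or the start box, and leave the bottle, the pot and the vial where they stand.

Things in the scene. Friction and masses are not known exactly. Their poses are not given: they have to be found in the camera images.
- valve_stand: sampling valve on a grey base plate 170 x 140 mm, 18 mm high, loose on rubber feet, about 4.5 kg, slides if pushed with over about 18 N. Origin: centre of its underside; x to its rear (away from the robot at yaw 0), y to its left, z up. Round valve body, brass fittings, steel loop behind; above it an index plate with two round lobes (top 66 mm) and a stop pin (top 80 mm) at each end.
- lever_axis (a point): the lever's upright axis, on top of its hub, 92 mm above the bench, 30 mm behind the stand's centre. The lever is a flat steel bar at 76 to 82 mm height and carries a small spring housing and follower (top 93 mm) within 82 mm of the axis.
- lever_grip (a point): centre of the black upright grip plate at the lever's end, 105 mm from the lever axis, 105 mm above the bench; 12 mm thick along its path, 26 mm wide along the lever, 46 mm high (82 to 128 mm). Site x points along the lever from grip to axis, y out of the face to push on; the grip moves along its -y as the joint grows.
- lever (a joint): lever angle (rad), counter-clockwise from above: 0 load stop (start), 0.61 middle detent (lever along the stand's -x), 1.22 inject stop; the grip sweeps from the stand's +y to its -y side. A sprung roller rides over two lobes that crest at 0.305 and 0.915: each takes about 7 N at the grip at first, less near the crest; let go short of it the lever springs back, beyond it (by 0.1) it snaps to the next position and stays.
- start_box: small white plastic box 64 x 82 x 33 mm with one button in the middle of its top, standing loose on the bench, 0.6 kg. Origin: centre of its underside, z up.
- start_top (a point): centre of the top face of the round grey start button (30 mm diameter) in its black collar on the box, about 55 mm above the bench when up; press it straight down.
- start (a joint): travel of the start button (m): 0 = up, 0.006 = fully down, counts as pressed beyond 0.0045; springs back; fully down takes about 5 N.
- rinse_bottle: loose amber bottle with a white cap, 55 mm diameter, 105 mm high, bystander. Origin: centre of its underside.
- septa_pot: loose low white pot, 41 mm diameter, 42 mm high, bystander. Origin: centre of its underside.
- sample_vial: loose glass vial with a grey cap, 22 mm diameter, 62 mm high, bystander. Origin: centre of its underside.

How it is judged:
By the outcome, as a careful person would: the job done as asked, in the order asked, and still so for the second after the job is handed in, with the robot touching nothing.
It also fails if it takes over 51 s, if anything falls off the work surface, if the arm or the gripper's body presses on something with over 40 N, if the wrist force passes 120 N, or if a joint passes its speed limit or range.

## Working session

There is one attempt and no reset: what is moved stays moved. The work goes in short steps, Python scripts to look and compute and a shell command to move; the robot and the scene stay as the last step left them, time stands still between calls to the robot, and variables do not carry over. Pictures are saved under pics/ and viewed, and the job is handed in when it is done.

```bash
mkdir -p pics; python3 - <<'E'
from workcell import bot
import cv2,json
s=bot.observe(); print({k:s[k] for k in('clock','position','tool_rot','force','grip_width')})
for n in("scene","side","wrist"):
    print(n,bot.camera_info(n))
    cv2.imwrite(f"pics/{n}0.png",bot.grab_frame(n)[:,:,::-1])
E
```

```text
{'clock': 0.0, 'position': array([ 0.17127872, -0.60074441,  0.23072461]), 'tool_rot': array([-1.57088108e+00,  1.11426236e-03, -1.29304338e+00]), 'force': array([-0.38239896, -0.13343035, -0.68296583]), 'grip_width': 0.0851992730026581}
scene {'fx': 516.2979922965919, 'fy': 516.2979922965919, 'cx': 272.7439536667722, 'cy': 200.72954764807034, 'dist': array([-0.03434913,  0.        ,  0.        ,  0.        ,  0.        ]), 'rvec': array([ 0.64216345, -2.70572251,  1.05443428]), 'tvec': array([0.35688996, 0.43355159, 0.76615083])}
side {'fx': 494.83828467606156, 'fy': 494.83828467606156, 'cx': 281.3504202927523, 'cy': 217.36248795409233, 'dist': array([-0.01190654,  0.        ,  0.        ,  0.        ,  0.        ]), 'rvec': array([ 0.40353807, -2.43759049,  1.58055836]), 'tvec': array([0.43468303, 0.25378372, 0.60222693])}
wrist {'fx': 325.0737208256481, 'fy': 325.0737208256481, 'cx': 280.32516910943417, 'cy': 198.71506962303266, 'dist': array([-0.03383969,  0.        ,  0.        ,  0.        ,  0.        ]), 'rvec': array([-2.32148159,  1.75330377,  0.24808951]), 'tvec': array([-0.62379849, -0.03640902,  0.37937849])}
```

View pics/scene0.png

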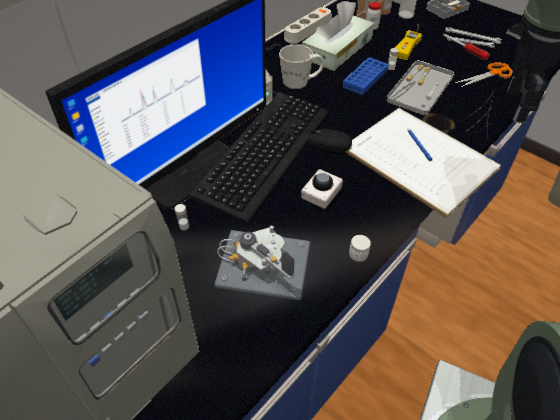

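View pics/side0.png

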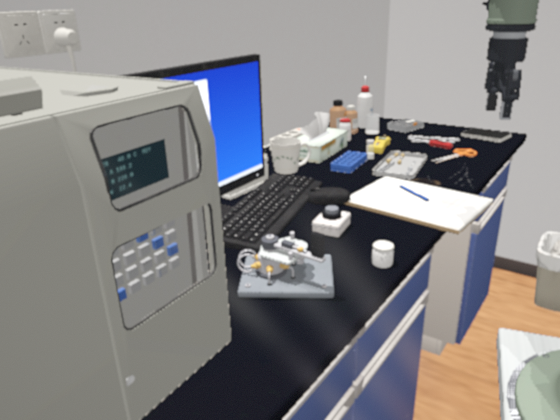

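View pics/wrist0.png

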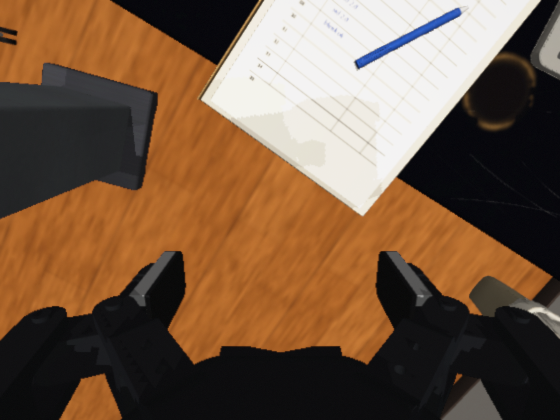

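```bash
python3 - <<'E'
import cv2
a=cv2.imread('pics/scene0.png')[160:310,160:400]; cv2.imwrite('pics/sc_z.png',cv2.resize(a,None,fx=3.3,fy=3.3,interpolation=cv2.INTER_CUBIC))
a=cv2.imread('pics/side0.png')[190:310,220:410]; cv2.imwrite('pics/si_z.png',cv2.resize(a,None,fx=4,fy=4,interpolation=cv2.INTER_CUBIC))
E
```

```text
(no output)
```

View pics/sc_z.png

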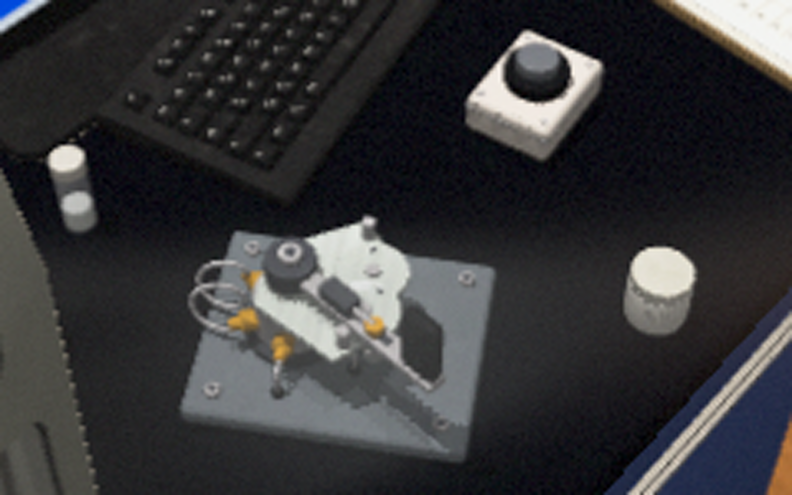

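View pics/si_z.png

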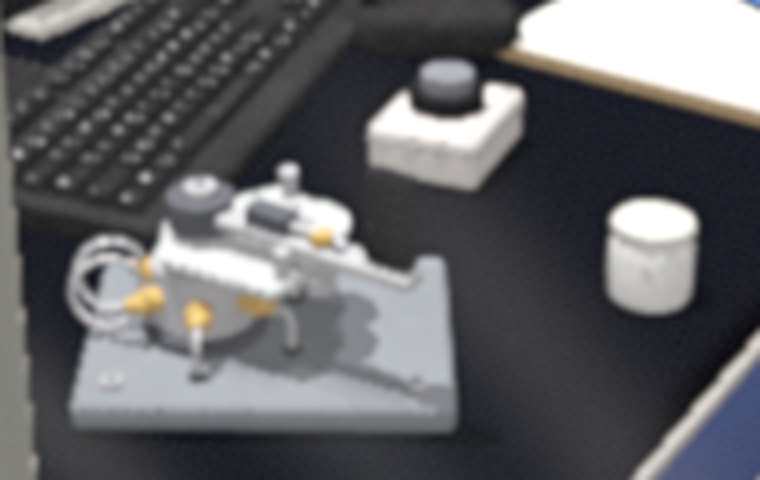

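```bash
cat > h.py <<'E'
import numpy as np,cv2
from workcell import bot
def ray(n,uv,info=None):
    c=info or bot.camera_info(n);K=np.array([[c['fx'],0,c['cx']],[0,c['fy'],c['cy']],[0,0,1]])
    p=cv2.undistortPoints(np.array([[uv]],float),K,np.array(c['dist']))[0,0]
    R=cv2.Rodrigues(np.array(c['rvec']))[0];o=-R.T@np.array(c['tvec'])
    return o,R.T@np.array([p[0],p[1],1])
def onz(n,uv,z,info=None):
    o,d=ray(n,uv,info);return o+d*(z-o[2])/d[2]
def proj(n,P,info=None):
    c=info or bot.camera_info(n);K=np.array([[c['fx'],0,c['cx']],[0,c['fy'],c['cy']],[0,0,1]])
    return cv2.projectPoints(np.array(P,float).reshape(-1,3),np.array(c['rvec']),np.array(c['tvec']),K,np.array(c['dist']))[0][:,0]
E
python3 - <<'E'
from h import *
np.set_printoptions(precision=4,suppress=True)
A=lambda u,v:(160+(u+.5)/3.3-.5,160+(v+.5)/3.3-.5)
B=lambda u,v:(220+(u+.5)/4-.5,190+(v+.5)/4-.5)
for n,p,z in [('c1',(238,232),.018),('c2',(495,268),.018),('c3',(467,455),.018),('c4',(183,412),.018),('hub',(290,250),.092),('lev end',(437,388),.082),('start',(540,60),.055),('pot',(662,270),.042),('vialtop',(67,158),.062),('bx',(533,32),.033),('bx',(604,70),.033),('bx',(543,140),.033),('bx',(468,100),.033),('gripTL',(402,303),.128),('gripTR',(442,322),.128)]:
    print('scene',n,onz('scene',A(*p),z))
for n,p,z in [('c4',(75,415),.018),('c3',(457,415),.018),('c2',(443,258),.018),('hub',(200,186),.092),('start',(447,72),.055),('pot',(653,220),.042),('levend',(415,275),.082)]:
    print('side',n,onz('side',B(*p),z))
E
```

```text
scene c1 [ 0.6153 -0.2377  0.018 ]
scene c2 [ 0.4574 -0.2846  0.018 ]
scene c3 [ 0.4167 -0.1535  0.018 ]
scene c4 [ 0.5766 -0.1055  0.018 ]
scene hub [ 0.5479 -0.1888  0.092 ]
scene lev end [ 0.4346 -0.1471  0.082 ]
scene start [ 0.492  -0.4316  0.055 ]
scene pot [ 0.3597 -0.3109  0.042 ]
scene vialtop [ 0.7206 -0.2113  0.062 ]
scene bx [ 0.5143 -0.476   0.033 ]
scene bx [ 0.4564 -0.4634  0.033 ]
scene bx [ 0.4684 -0.385   0.033 ]
scene bx [ 0.5275 -0.396   0.033 ]
scene gripTL [ 0.4623 -0.159   0.128 ]
scene gripTR [ 0.4379 -0.1573  0.128 ]
side c4 [ 0.5768 -0.0991  0.018 ]
side c3 [ 0.4184 -0.149   0.018 ]
side c2 [ 0.4604 -0.2865  0.018 ]
side hub [ 0.5493 -0.1869  0.092 ]
side start [ 0.4969 -0.4339  0.055 ]
side pot [ 0.3615 -0.3108  0.042 ]
side levend [ 0.4386 -0.1519  0.082 ]
```

```bash
python3 - <<'E'
from h import *
from scipy.spatial.transform import Rotation as R
np.set_printoptions(precision=4,suppress=True)
s=bot.observe();T=R.from_euler('xyz',s['tool_rot']).as_matrix();print(T)
o,d=ray('wrist',(280,199));print(T.T@(o-s['position']),T.T@d)
# GC corner bottom-ish rays, scene edge of GC
for n,p in[('scene',(200,352)),('scene',(150,200)),('side',(230,325)),('side',(215,190))]:
  for z in(0,.1,.2,.3):print(n,p,onz(n,p,z))
def mv(target,yaw):
    print((T.T@(np.array(target)-s['position'])*1000).round(1), -(yaw-s['tool_rot'][2]))
mv([.42,-.22,.33],-.317)
E
```

```text
[[ 0.2743 -0.0003  0.9616]
 [-0.9616  0.0008  0.2743]
 [-0.0008 -1.     -0.0001]]
[-0.0005 -0.1431  0.0691] [-0.0016  0.961  -0.2765]
scene (200, 352) [0.5346 0.0197 0.    ]
scene (200, 352) [0.4991 0.0569 0.1   ]
scene (200, 352) [0.4635 0.094  0.2   ]
scene (200, 352) [0.4279 0.1312 0.3   ]
scene (150, 200) [ 0.8323 -0.2428  0.    ]
scene (150, 200) [ 0.7621 -0.175   0.1   ]
scene (150, 200) [ 0.6918 -0.1072  0.2   ]
scene (150, 200) [ 0.6215 -0.0394  0.3   ]
side (230, 325) [ 0.5633 -0.0331  0.    ]
side (230, 325) [0.4981 0.0898 0.1   ]
side (230, 325) [0.4329 0.2128 0.2   ]
side (230, 325) [0.3676 0.3357 0.3   ]
side (215, 190) [ 0.8734 -0.5941  0.    ]
side (215, 190) [ 0.7444 -0.3558  0.1   ]
side (215, 190) [ 0.6154 -0.1175  0.2   ]
side (215, 190) [0.4865 0.1208 0.3   ]
[-298.1  -98.9  343.6] -0.9759466861364927
```

```bash
python3 -m crank '[{"hand":0,"dx":-30,"dy":-10,"dz":25,"yaw":-0.08},{"hand":1,"dx":-60,"dy":-30,"dz":55,"yaw":-0.18},{"hand":1,"dx":-100,"dy":-60,"dz":85,"yaw":-0.3},{"hand":1,"dx":-130,"dy":-90,"dz":120,"yaw":-0.4},{"hand":1,"dx":-160,"dy":-100,"dz":150,"yaw":-0.5},{"hand":1,"dx":-190,"dy":-100,"dz":180,"yaw":-0.6},{"hand":1,"dx":-220,"dy":-100,"dz":210,"yaw":-0.7},{"hand":1,"dx":-250,"dy":-100,"dz":240,"yaw":-0.8},{"hand":1,"dx":-280,"dy":-100,"dz":280,"yaw":-0.9},{"hand":1,"dx":-298,"dy":-100,"dz":320,"yaw":-0.976},{"hand":1,"dx":-298,"dy":-100,"dz":344,"yaw":-0.976},{"hand":1,"dx":-298,"dy":-100,"dz":344,"yaw":-0.976}]' 20
python3 - <<'E'
from h import *
s=bot.observe();print(s['position'],s['tool_rot'],s['force'],s['grip_width'],s['clock'])
import pickle
pickle.dump(bot.camera_info('wrist'),open('w1.pkl','wb'))
cv2.imwrite("pics/w1.png",bot.grab_frame('wrist')[:,:,::-1])
E
```

```text
clock: 1.15
position: [0.4228, -0.2169, 0.3317]
tool_rot: [-1.57, -0.001, -0.314]
force: [0.8, 0.4, -1.0]
grip_width: -0.0001
[ 0.42282279 -0.21691487  0.33172489] [-1.57022679e+00 -1.20119469e-03 -3.13699266e-01] [ 0.75531836  0.3828978  -1.0302352 ] -0.00010072575382286818 1.15
```

View pics/w1.png

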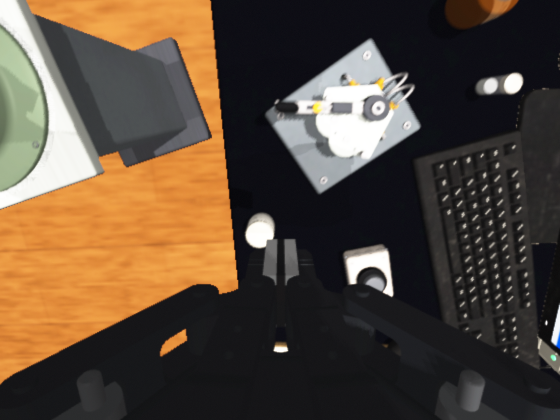

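```bash
python3 - <<'E'
import cv2
a=cv2.imread('pics/w1.png')[25:205,250:430]; cv2.imwrite('pics/w1z.png',cv2.resize(a,None,fx=3.3,fy=3.3,interpolation=cv2.INTER_CUBIC))
E
python3 - <<'E'
from h import *
import pickle
np.set_printoptions(precision=4,suppress=True)
I=pickle.load(open('w1.pkl','rb'))
for n,p,z in[('hub',(377,108),.092),('c2?',(322,193),.018),('c',(267,114),.018),('c',(370,39),.018),('c',(420,126),.018),('bottle',(478,12),.05),('start',(374,279),.055),('vial cap',(489,86),.062),('pot',(262,222),.042)]:print(n,onz('wrist',p,z,I))
E
```

```text
hub [ 0.5478 -0.1861  0.092 ]
c2? [ 0.4635 -0.2849  0.018 ]
c [ 0.4231 -0.1546  0.018 ]
c [ 0.5801 -0.1059  0.018 ]
c [ 0.6195 -0.2347  0.018 ]
bottle [ 0.702  -0.1184  0.05  ]
start [ 0.4983 -0.4218  0.055 ]
vial cap [ 0.6941 -0.2051  0.062 ]
pot [ 0.3701 -0.2924  0.042 ]
```

View pics/w1z.png

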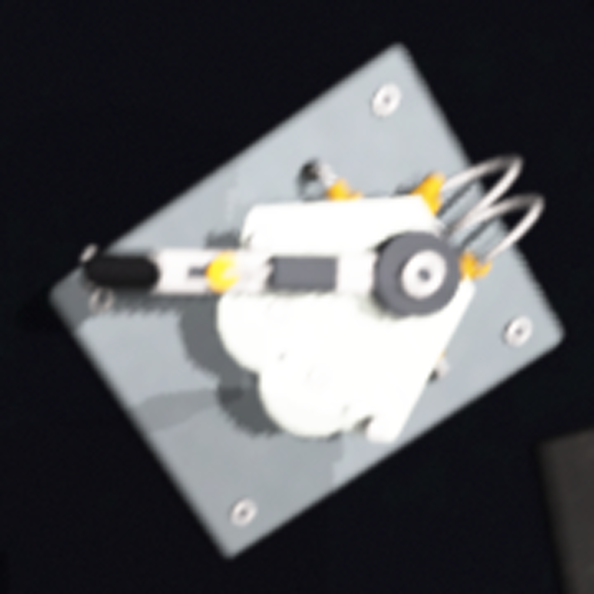

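```bash
python3 - <<'E'
from h import *
import pickle
np.set_printoptions(precision=4,suppress=True)
I=pickle.load(open('w1.pkl','rb'))
A=lambda u,v:(250+(u+.5)/3.3-.5,25+(v+.5)/3.3-.5)
for p in[(90,270),(158,275),(124,258),(124,290),(424,274)]:print(onz('wrist',A(*p),.128 if p[0]<200 else .092,I))
s=bot.observe();y=s['tool_rot'][2]
R=np.array([[np.cos(y),0,-np.sin(y)],[np.sin(y),0,np.cos(y)],[0,-1,0]])
hub=np.array([.548,-.1865]);
def pose(th,gap,z,r=.105,psi=.295):
    a=psi+np.pi-.61+th; u=np.array([np.cos(a),np.sin(a)]);t=np.array([-u[1],u[0]])
    p=hub+r*u-t*(.006+.011+gap); return np.r_[p,z], np.arctan2(t[1],t[0])+np.pi/2
for th,g,z in[(0,.03,.25),(0,.03,.1),(0,0,.1)]:
    p,w=pose(th,g,z);print(p,w,(R.T@(p-s['position'])*1000).round(1),-(w-y))
E
```

```text
[ 0.4401 -0.1496  0.128 ]
[ 0.4598 -0.1575  0.128 ]
[ 0.4513 -0.1494  0.128 ]
[ 0.4483 -0.1586  0.128 ]
[ 0.5492 -0.1862  0.092 ]
[ 0.4627 -0.1093  0.25  ] -0.31500000000000017 [  3.2  81.5 111.8] 0.004121362747384949
[ 0.4627 -0.1093  0.1   ] -0.31500000000000017 [  3.2 231.5 111.8] 0.004121362747384949
[ 0.4534 -0.1378  0.1   ] -0.31500000000000017 [  3.1 231.5  81.8] 0.004121362747384949
```

```bash
python3 -m crank '[{"hand":1,"dx":3,"dy":30,"dz":28,"yaw":0},{"hand":1,"dx":3,"dy":50,"dz":60,"yaw":0},{"hand":1,"dx":3,"dy":70,"dz":95,"yaw":0},{"hand":1,"dx":3,"dy":100,"dz":112,"yaw":0},{"hand":1,"dx":3,"dy":135,"dz":112,"yaw":0},{"hand":1,"dx":3,"dy":170,"dz":112,"yaw":0},{"hand":1,"dx":3,"dy":205,"dz":112,"yaw":0},{"hand":1,"dx":3,"dy":230,"dz":112,"yaw":0},{"hand":1,"dx":3,"dy":230,"dz":112,"yaw":0},{"hand":1,"dx":3,"dy":230,"dz":112,"yaw":0}]'
python3 - <<'E'
from h import *
s=bot.observe();print(s['position'],s['tool_rot'],s['force'],s['grip_width'],s['clock'])
cv2.imwrite("pics/w2.png",bot.grab_frame('wrist')[:,:,::-1])
cv2.imwrite("pics/s2.png",cv2.resize(bot.grab_frame('scene')[160:310,160:400,::-1],None,fx=3.3,fy=3.3,interpolation=cv2.INTER_CUBIC))
E
```

```text
clock: 2.03
position: [0.4577, -0.1144, 0.1011]
tool_rot: [-1.571, 0.002, -0.317]
force: [1.8, 0.4, -0.1]
grip_width: 0.0002
[ 0.45774921 -0.11439409  0.10105958] [-1.57086019  0.00229417 -0.31660072] [ 1.79467094  0.43845216 -0.06942822] 0.00021465335019491677 2.0333
```

View pics/w2.png

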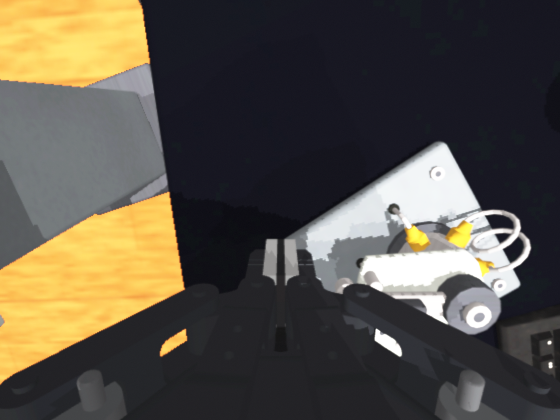

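View pics/s2.png

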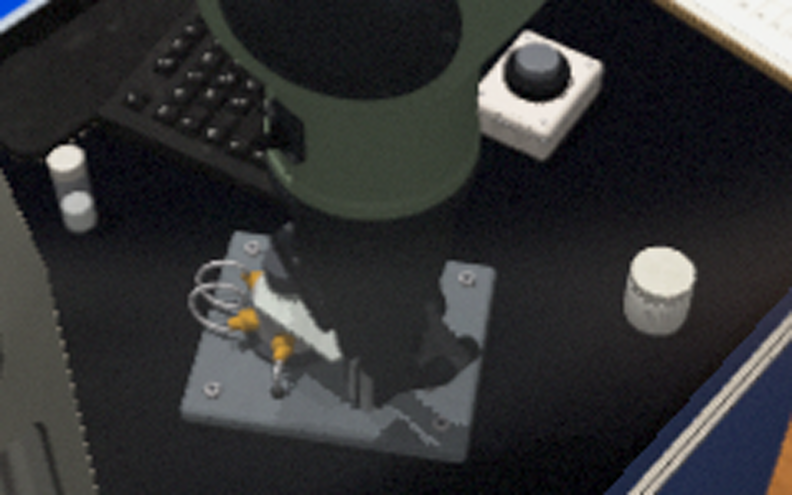

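```bash
python3 -m crank '[{"hand":1,"dx":0,"dy":0,"dz":0,"yaw":0},{"hand":1,"dx":0,"dy":0,"dz":0,"yaw":0},{"hand":1,"dx":0,"dy":0,"dz":0,"yaw":0}]'
```

```text
clock: 2.38
position: [0.4587, -0.115, 0.1023]
tool_rot: [-1.571, -0.002, -0.317]
force: [-0.3, -0.6, 0.2]
grip_width: 0.0001
```

```bash
cat >> h.py <<'E'
hub=np.array([.548,-.1865])
def pose(th,gap,z=.1,r=.106,psi=.295):
    a=psi+np.pi-.61+th; u=np.array([np.cos(a),np.sin(a)]);t=np.array([-u[1],u[0]])
    return np.r_[hub+r*u-t*(.017+gap),z], np.arctan2(t[1],t[0])+np.pi/2
def table(ths,p0,y,gap=0):
    R=np.array([[np.cos(y),0,-np.sin(y)],[np.sin(y),0,np.cos(y)],[0,-1,0]])
    for th in ths:
        p,w=pose(th,gap); d=R.T@(p-p0)*1000
        w=(w-y+np.pi)%(2*np.pi)-np.pi
        print("%.2f dx %.1f dz %.1f yaw %.3f"%(th,d[0],d[2],-w))
E
python3 - <<'E'
from h import *
s=bot.observe();p=s['position'];print(p)
table([0],p,s['tool_rot'][2],.01)
table(np.arange(0,1.25,.1),p,s['tool_rot'][2])
E
```

```text
[ 0.45871313 -0.11496064  0.10230545]
0.00 dx 1.1 dz -13.4 yaw -0.002
0.00 dx 1.1 dz -23.4 yaw -0.002
0.10 dx -0.0 dz -34.0 yaw -0.102
0.20 dx -0.1 dz -44.8 yaw -0.202
0.30 dx 0.9 dz -55.4 yaw -0.302
0.40 dx 3.0 dz -66.0 yaw -0.402
0.50 dx 6.1 dz -76.2 yaw -0.502
0.60 dx 10.2 dz -86.2 yaw -0.602
0.70 dx 15.3 dz -95.6 yaw -0.702
0.80 dx 21.3 dz -104.5 yaw -0.802
0.90 dx 28.1 dz -112.8 yaw -0.902
1.00 dx 35.8 dz -120.3 yaw -1.002
1.10 dx 44.1 dz -127.0 yaw -1.102
1.20 dx 53.1 dz -132.9 yaw -1.202
```

```bash
python3 -m crank '[{"hand":1,"dx":1,"dy":1,"dz":-8,"yaw":0},{"hand":1,"dx":1,"dy":2,"dz":-14,"yaw":0},{"hand":1,"dx":1,"dy":2,"dz":-19,"yaw":0},{"hand":1,"dx":1,"dy":2,"dz":-23,"yaw":0},{"hand":1,"dx":1,"dy":2,"dz":-26,"yaw":-0.03},{"hand":1,"dx":0,"dy":2,"dz":-29,"yaw":-0.06},{"hand":1,"dx":0,"dy":2,"dz":-32,"yaw":-0.08},{"hand":1,"dx":0,"dy":2,"dz":-34,"yaw":-0.1},{"hand":1,"dx":0,"dy":2,"dz":-34,"yaw":-0.1}]'
python3 - <<'E'
from h import *
s=bot.observe();print(s['position'],s['force'],s['moment'],pose(.1,0))
cv2.imwrite("pics/w3.png",bot.grab_frame('wrist')[:,:,::-1])
E
```

```text
clock: 3.13
position: [0.4473, -0.1471, 0.0992]
tool_rot: [-1.57, 0.0, -0.216]
force: [-0.8, 4.7, 0.7]
grip_width: 0.0
[ 0.44733674 -0.14705222  0.099199  ] [-0.7948401   4.70394724  0.67090691] [ 0.71516194  0.18927428 -0.0503152 ] (array([ 0.44806741, -0.14727657,  0.1       ]), np.float64(-0.21500000000000008))
```

View pics/w3.png

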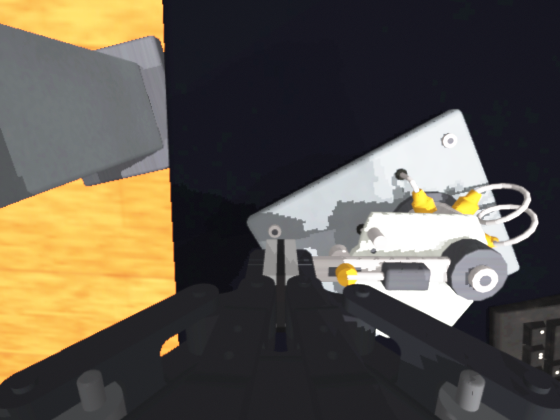

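```bash
python3 - <<'E'
from h import *
s=bot.observe()
table(np.arange(.1,.56,.04),s['position'],s['tool_rot'][2])
E
```

```text
0.10 dx 0.7 dz -0.1 yaw -0.003
0.14 dx 0.2 dz -4.4 yaw -0.043
0.18 dx -0.3 dz -8.7 yaw -0.083
0.22 dx -0.5 dz -13.0 yaw -0.123
0.26 dx -0.6 dz -17.2 yaw -0.163
0.30 dx -0.5 dz -21.5 yaw -0.203
0.34 dx -0.2 dz -25.8 yaw -0.243
0.38 dx 0.2 dz -30.1 yaw -0.283
0.42 dx 0.9 dz -34.3 yaw -0.323
0.46 dx 1.6 dz -38.6 yaw -0.363
0.50 dx 2.6 dz -42.8 yaw -0.403
0.54 dx 3.7 dz -46.9 yaw -0.443
```

```bash
python3 -m crank '[{"hand":1,"dx":0,"dy":0,"dz":-4.4,"yaw":-0.04},{"hand":1,"dx":0,"dy":0,"dz":-8.7,"yaw":-0.08},{"hand":1,"dx":-0.5,"dy":0,"dz":-13,"yaw":-0.12},{"hand":1,"dx":-0.5,"dy":0,"dz":-17.2,"yaw":-0.16},{"hand":1,"dx":-0.5,"dy":0,"dz":-21.5,"yaw":-0.2},{"hand":1,"dx":0,"dy":0,"dz":-25.8,"yaw":-0.24},{"hand":1,"dx":0,"dy":0,"dz":-30,"yaw":-0.28},{"hand":1,"dx":1,"dy":0,"dz":-34.3,"yaw":-0.32},{"hand":1,"dx":1.6,"dy":0,"dz":-38.6,"yaw":-0.36},{"hand":1,"dx":2.6,"dy":0,"dz":-42.8,"yaw":-0.4},{"hand":1,"dx":3.7,"dy":0,"dz":-47,"yaw":-0.44},{"hand":1,"dx":3.7,"dy":0,"dz":-47,"yaw":-0.44}]'
python3 - <<'E'
from h import *
s=bot.observe();print(s['position'],s['force'],s['moment'],pose(.54,0))
cv2.imwrite("pics/w4.png",bot.grab_frame('wrist')[:,:,::-1])
table(np.arange(.54,1.17,.05),s['position'],s['tool_rot'][2])
E
```

```text
clock: 4.18
position: [0.4409, -0.1947, 0.0992]
tool_rot: [-1.571, 0.0, 0.223]
force: [-0.4, -0.2, 0.4]
grip_width: 0.0
[ 0.44094116 -0.19468773  0.09918572] [-0.35025305 -0.15921452  0.43899731] [0.02456964 0.07102131 0.00052999] (array([ 0.44087902, -0.19357777,  0.1       ]), np.float64(0.22499999999999987))
0.54 dx 0.2 dz 1.1 yaw -0.002
0.59 dx -0.5 dz -4.2 yaw -0.052
0.64 dx -1.0 dz -9.6 yaw -0.102
0.69 dx -1.1 dz -14.9 yaw -0.152
0.74 dx -1.0 dz -20.3 yaw -0.202
0.79 dx -0.7 dz -25.7 yaw -0.252
0.84 dx -0.0 dz -31.0 yaw -0.302
0.89 dx 0.9 dz -36.3 yaw -0.352
0.94 dx 2.0 dz -41.5 yaw -0.402
0.99 dx 3.4 dz -46.7 yaw -0.452
1.04 dx 5.1 dz -51.8 yaw -0.502
1.09 dx 7.0 dz -56.8 yaw -0.552
1.14 dx 9.2 dz -61.7 yaw -0.602
```

View pics/w4.png

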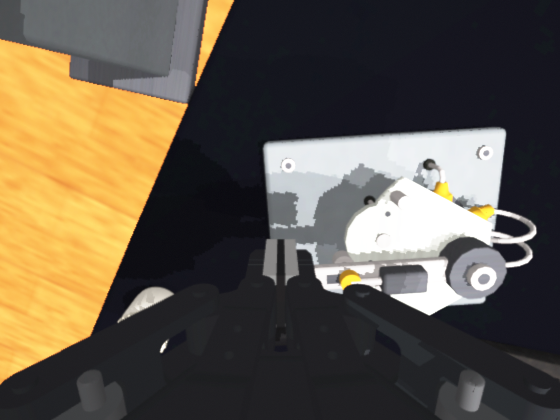

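```bash
python3 -m crank '[{"hand":1,"dx":-0.5,"dy":0,"dz":-4,"yaw":-0.05},{"hand":1,"dx":-1,"dy":0,"dz":-9.5,"yaw":-0.1},{"hand":1,"dx":-1,"dy":0,"dz":-15,"yaw":-0.15},{"hand":1,"dx":-1,"dy":0,"dz":-20,"yaw":-0.2},{"hand":1,"dx":-0.7,"dy":0,"dz":-25.7,"yaw":-0.25},{"hand":1,"dx":0,"dy":0,"dz":-31,"yaw":-0.3},{"hand":1,"dx":1,"dy":0,"dz":-36.3,"yaw":-0.35},{"hand":1,"dx":2,"dy":0,"dz":-41.5,"yaw":-0.4},{"hand":1,"dx":3.4,"dy":0,"dz":-46.7,"yaw":-0.45},{"hand":1,"dx":5,"dy":0,"dz":-51.8,"yaw":-0.5},{"hand":1,"dx":7,"dy":0,"dz":-56.8,"yaw":-0.55},{"hand":1,"dx":7,"dy":0,"dz":-56.8,"yaw":-0.55}]'
python3 - <<'E'
from h import *
s=bot.observe();print(s['position'],s['force'],s['moment'],pose(1.09,0))
cv2.imwrite("pics/w5.png",bot.grab_frame('wrist')[:,:,::-1])
table(np.arange(1.09,1.23,.03),s['position'],s['tool_rot'][2])
E
```

```text
clock: 5.23
position: [0.4608, -0.248, 0.0992]
tool_rot: [-1.571, -0.0, 0.773]
force: [-0.2, 0.2, 0.3]
grip_width: 0.0001
[ 0.46080036 -0.24799144  0.09917343] [-0.23556327  0.23718965  0.26042763] [ 0.00207062 -0.01293963 -0.02514332] (array([ 0.4603762 , -0.24852475,  0.1       ]), np.float64(0.7750000000000002))
1.09 dx -0.7 dz -0.1 yaw -0.002
1.12 dx -1.1 dz -3.3 yaw -0.032
1.15 dx -1.5 dz -6.5 yaw -0.062
1.18 dx -1.8 dz -9.7 yaw -0.092
1.21 dx -1.9 dz -12.9 yaw -0.122
```

View pics/w5.png

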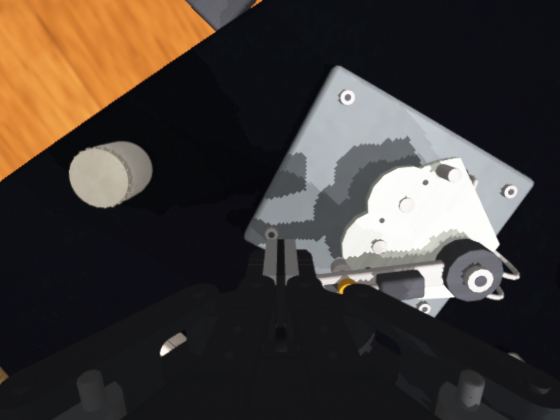

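```bash
python3 -m crank '[{"hand":1,"dx":-1,"dy":0,"dz":-3.5,"yaw":-0.03},{"hand":1,"dx":-1.5,"dy":0,"dz":-6.5,"yaw":-0.06},{"hand":1,"dx":-1.8,"dy":0,"dz":-9,"yaw":-0.09},{"hand":1,"dx":-1.8,"dy":0,"dz":-10.5,"yaw":-0.11},{"hand":1,"dx":-1.8,"dy":0,"dz":-10.5,"yaw":-0.11}]'
```

```text
clock: 5.7
position: [0.4666, -0.2561, 0.0993]
tool_rot: [-1.571, -0.0, 0.882]
force: [-1.2, 0.3, -0.4]
grip_width: -0.0002
```

```bash
python3 -m crank '[{"hand":1,"dx":0,"dy":0,"dz":15,"yaw":0},{"hand":1,"dx":0,"dy":-5,"dz":35,"yaw":0},{"hand":1,"dx":0,"dy":-35,"dz":45,"yaw":0},{"hand":1,"dx":0,"dy":-70,"dz":45,"yaw":0},{"hand":1,"dx":0,"dy":-105,"dz":45,"yaw":0},{"hand":1,"dx":0,"dy":-140,"dz":45,"yaw":0},{"hand":1,"dx":0,"dy":-175,"dz":45,"yaw":0},{"hand":1,"dx":0,"dy":-200,"dz":45,"yaw":0},{"hand":1,"dx":0,"dy":-200,"dz":45,"yaw":0},{"hand":1,"dx":0,"dy":-200,"dz":45,"yaw":0}]'
python3 - <<'E'
from h import *
import pickle
s=bot.observe();print(s['position'],s['tool_rot'])
pickle.dump(bot.camera_info('wrist'),open('w6.pkl','wb'))
cv2.imwrite("pics/w6.png",bot.grab_frame('wrist')[:,:,::-1])
cv2.imwrite("pics/s6.png",cv2.resize(bot.grab_frame('scene')[160:310,160:400,::-1],None,fx=3.3,fy=3.3,interpolation=cv2.INTER_CUBIC))
cv2.imwrite("pics/sd6.png",cv2.resize(bot.grab_frame('side')[190:310,220:410,::-1],None,fx=4,fy=4,interpolation=cv2.INTER_CUBIC))
E
```

```text
clock: 6.53
position: [0.432, -0.2277, 0.3002]
tool_rot: [-1.573, 0.0, 0.881]
force: [-0.1, 0.4, -0.6]
grip_width: 0.0001
[ 0.43196301 -0.22767374  0.30019998] [-1.57300479e+00  3.86009157e-04  8.80817754e-01]
```

View pics/w6.png

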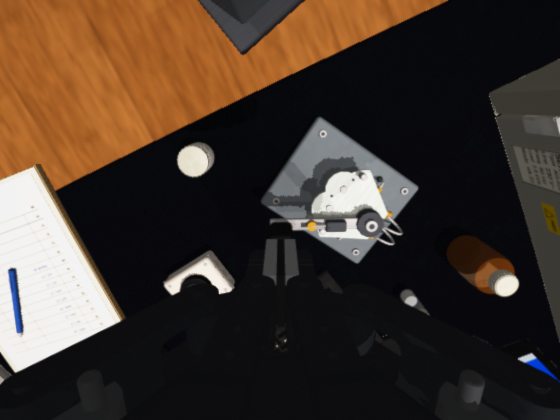

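View pics/s6.png

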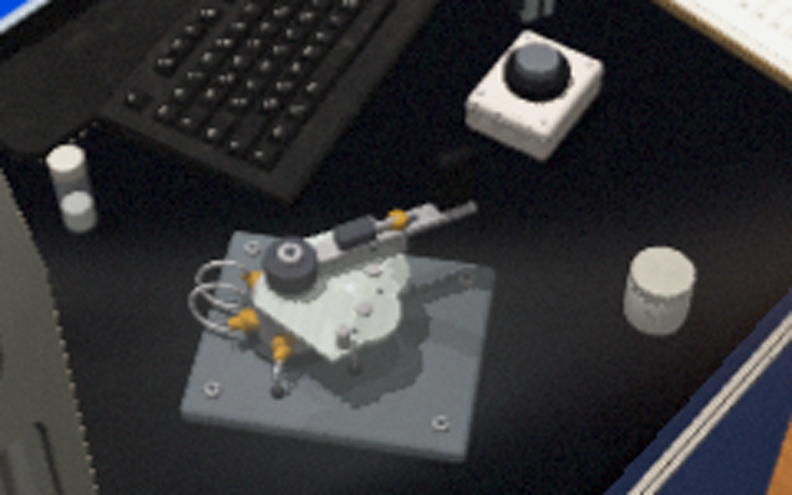

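View pics/sd6.png

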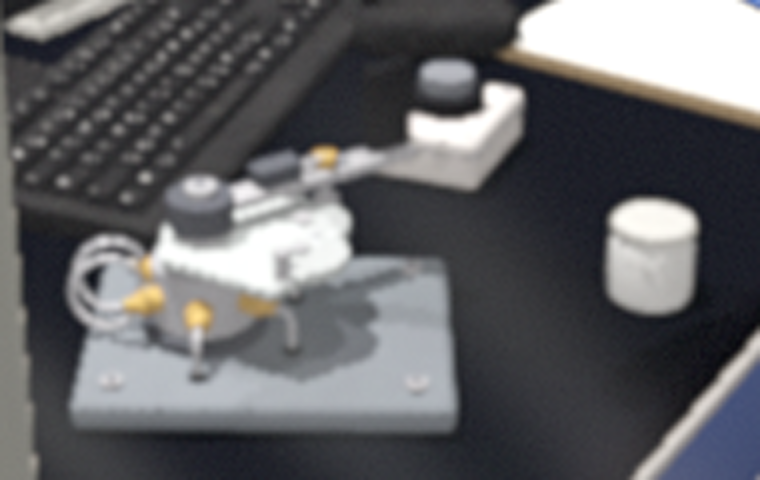

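```bash
python3 - <<'E'
from h import *
import pickle
np.set_printoptions(precision=4,suppress=True)
I=pickle.load(open('w6.pkl','rb'))
A=lambda u,v:(160+(u+.5)/3.3-.5,160+(v+.5)/3.3-.5)
def th(h,e):
    a=np.arctan2(*(e-h)[[1,0]]); return (a-.295-np.pi+.61)%(2*np.pi)
print('wrist',th(onz('wrist',(371,226),.092,I),onz('wrist',(271,223),.08,I)), th(onz('wrist',(371,226),.092,I),onz('wrist',(281,228),.128,I)))
print('scene',th(onz('scene',A(290,250),.092),onz('scene',A(475,208),.08)))
for p in[(322,118),(417,187),(358,263),(262,198)]:print(onz('wrist',p,.018,I))
s=bot.observe();y=s['tool_rot'][2];R=np.array([[np.cos(y),0,-np.sin(y)],[np.sin(y),0,np.cos(y)],[0,-1,0]])
print((R.T@(np.array([.449,-.483,.22])-s['position'])*1000).round(1))
E
```

```text
wrist 1.2010734675894366 1.0842185334017778
scene 1.1477362668197157
[ 0.4226 -0.1519  0.018 ]
[ 0.5765 -0.1077  0.018 ]
[ 0.6175 -0.236   0.018 ]
[ 0.4546 -0.2795  0.018 ]
[-186.1   78.3 -176.1]
```

```bash
python3 -m crank '[{"hand":1,"dx":-20,"dy":0,"dz":-15,"yaw":0.12},{"hand":1,"dx":-40,"dy":0,"dz":-35,"yaw":0.24},{"hand":1,"dx":-60,"dy":0,"dz":-55,"yaw":0.36},{"hand":1,"dx":-80,"dy":0,"dz":-75,"yaw":0.48},{"hand":1,"dx":-100,"dy":0,"dz":-95,"yaw":0.6},{"hand":1,"dx":-120,"dy":0,"dz":-115,"yaw":0.72},{"hand":1,"dx":-140,"dy":0,"dz":-135,"yaw":0.84},{"hand":1,"dx":-160,"dy":10,"dz":-155,"yaw":0.96},{"hand":1,"dx":-175,"dy":25,"dz":-165,"yaw":1.08},{"hand":1,"dx":-186,"dy":45,"dz":-176,"yaw":1.2},{"hand":1,"dx":-186,"dy":65,"dz":-176,"yaw":1.32},{"hand":1,"dx":-186,"dy":80,"dz":-176,"yaw":1.44}]'
python3 -m crank '[{"hand":1,"dx":0,"dy":0,"dz":0,"yaw":0.14},{"hand":1,"dx":0,"dy":0,"dz":0,"yaw":0.14},{"hand":1,"dx":0,"dy":0,"dz":0,"yaw":0.14}]'
python3 - <<'E'
from h import *
import pickle
s=bot.observe();print(s['position'],s['tool_rot'])
pickle.dump(bot.camera_info('wrist'),open('w7.pkl','wb'))
cv2.imwrite("pics/w7.png",bot.grab_frame('wrist')[:,:,::-1])
E
```

```text
clock: 7.68
position: [0.4488, -0.4831, 0.2157]
tool_rot: [-1.57, 0.004, -0.564]
force: [0.5, -0.5, -0.7]
grip_width: -0.0002
clock: 7.93
position: [0.4498, -0.4826, 0.2185]
tool_rot: [-1.571, 0.001, -0.694]
force: [-0.9, 0.3, 0.1]
grip_width: 0.0003
[ 0.44984523 -0.48264889  0.21851214] [-1.57089025e+00  1.23475940e-03 -6.94310346e-01]
```

View pics/w7.png

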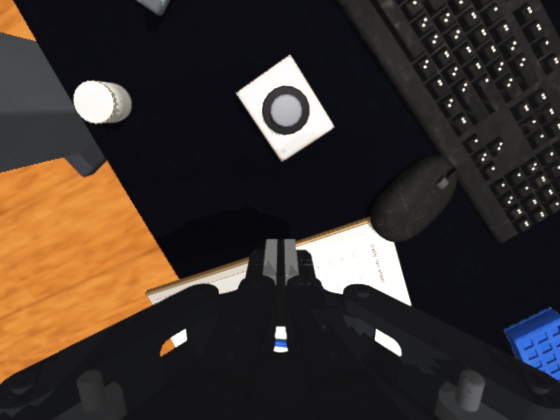

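```bash
python3 - <<'E'
from h import *
import pickle
np.set_printoptions(precision=4,suppress=True)
I=pickle.load(open('w7.pkl','rb'))
b=onz('wrist',(287,110),.055,I);print(b)
for p in[(238,93),(291,56),(333,128),(283,160)]:print(onz('wrist',p,.033,I))
# triangulate with all
A=lambda u,v:(160+(u+.5)/3.3-.5,160+(v+.5)/3.3-.5)
B=lambda u,v:(220+(u+.5)/4-.5,190+(v+.5)/4-.5)
M=np.zeros((3,3));q=np.zeros(3)
for r in[ray('wrist',(287,110),I),ray('scene',A(540,60)),ray('side',B(447,72))]:
    o,d=r;d=d/np.linalg.norm(d);P=np.eye(3)-np.outer(d,d);M+=P;q+=P@o
print(np.linalg.solve(M,q))
s=bot.observe();y=s['tool_rot'][2];R=np.array([[np.cos(y),0,-np.sin(y)],[np.sin(y),0,np.cos(y)],[0,-1,0]])
print((R.T@(np.r_[b[:2],.075]-s['position'])*1000).round(1))
a=cv2.imread('pics/w7.png')[40:180,220:350]; cv2.imwrite('pics/w7z.png',cv2.resize(a,None,fx=4,fy=4,interpolation=cv2.INTER_CUBIC))
E
```

```text
[ 0.4957 -0.4352  0.055 ]
[ 0.4697 -0.393   0.033 ]
[ 0.5301 -0.4001  0.033 ]
[ 0.5199 -0.4782  0.033 ]
[ 0.4614 -0.471   0.033 ]
[ 0.4953 -0.4348  0.0534]
[  4.8 144.   65.9]
```

View pics/w7z.png

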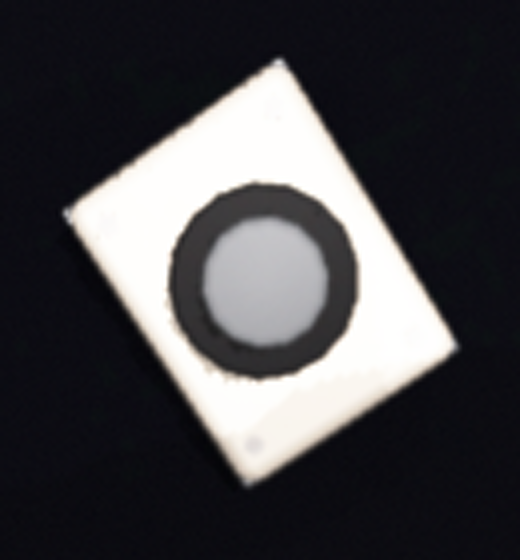

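```bash
python3 -m crank '[{"hand":1,"dx":4.5,"dy":0,"dz":30,"yaw":0},{"hand":1,"dx":4.5,"dy":20,"dz":55,"yaw":0},{"hand":1,"dx":4.5,"dy":50,"dz":65.5,"yaw":0},{"hand":1,"dx":4.5,"dy":80,"dz":65.5,"yaw":0},{"hand":1,"dx":4.5,"dy":110,"dz":65.5,"yaw":0},{"hand":1,"dx":4.5,"dy":135,"dz":65.5,"yaw":0},{"hand":1,"dx":4.5,"dy":144,"dz":65.5,"yaw":0},{"hand":1,"dx":4.5,"dy":144,"dz":65.5,"yaw":0},{"hand":1,"dx":4.5,"dy":144,"dz":65.5,"yaw":0}]'
python3 - <<'E'
from h import *
s=bot.observe();print(s['position'],s['tool_rot'],s['force'])
cv2.imwrite("pics/w8.png",bot.grab_frame('wrist')[:,:,::-1])
E
```

```text
clock: 8.73
position: [0.4956, -0.436, 0.0762]
tool_rot: [-1.57, -0.001, -0.696]
force: [0.8, -1.0, 0.7]
grip_width: -0.0003
[ 0.49563154 -0.43603858  0.07623008] [-1.57048096e+00 -6.68345031e-04 -6.95640777e-01] [ 0.80307494 -0.96057952  0.67846875]
```

View pics/w8.png

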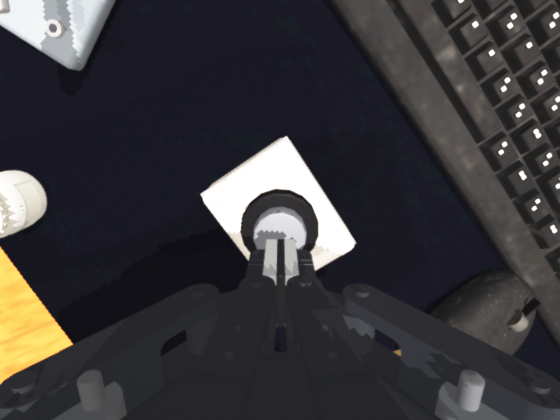

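```bash
python3 -m crank '[{"hand":1,"dx":0,"dy":8,"dz":0,"yaw":0},{"hand":1,"dx":0,"dy":15,"dz":0,"yaw":0},{"hand":1,"dx":0,"dy":19,"dz":0,"yaw":0},{"hand":1,"dx":0,"dy":22,"dz":0,"yaw":0},{"hand":1,"dx":0,"dy":24,"dz":0,"yaw":0},{"hand":1,"dx":0,"dy":25,"dz":0,"yaw":0},{"hand":1,"dx":0,"dy":25,"dz":0,"yaw":0}]'
```

```text
clock: 9.37
position: [0.4951, -0.4359, 0.0503]
tool_rot: [-1.571, 0.0, -0.697]
force: [-1.6, 1.0, 5.2]
grip_width: 0.0002
```

```bash
python3 -m crank '[{"hand":1,"dx":0,"dy":1,"dz":0,"yaw":0},{"hand":1,"dx":0,"dy":2,"dz":0,"yaw":0},{"hand":1,"dx":0,"dy":2,"dz":0,"yaw":0}]'
```

```text
clock: 9.62
position: [0.4952, -0.4359, 0.049]
tool_rot: [-1.571, -0.0, -0.697]
force: [-5.0, 2.1, 12.5]
grip_width: 0.0003
```

```bash
python3 -m crank '[{"hand":1,"dx":0,"dy":-4,"dz":0,"yaw":0},{"hand":1,"dx":0,"dy":-15,"dz":0,"yaw":0},{"hand":1,"dx":0,"dy":-40,"dz":-10,"yaw":0},{"hand":1,"dx":0,"dy":-75,"dz":-30,"yaw":0},{"hand":1,"dx":0,"dy":-110,"dz":-60,"yaw":0},{"hand":1,"dx":0,"dy":-145,"dz":-80,"yaw":0},{"hand":1,"dx":0,"dy":-171,"dz":-80,"yaw":0},{"hand":1,"dx":0,"dy":-171,"dz":-80,"yaw":0},{"hand":1,"dx":0,"dy":-171,"dz":-80,"yaw":0}]'
python3 - <<'E'
from h import *
import pickle
s=bot.observe();print(s['position'],s['force'],s['clock'])
pickle.dump(bot.camera_info('wrist'),open('w9.pkl','wb'))
cv2.imwrite("pics/w9.png",bot.grab_frame('wrist')[:,:,::-1])
a=bot.grab_frame('scene')[160:310,160:400,::-1]
b=bot.grab_frame('side')[190:310,220:410,::-1]
cv2.imwrite("pics/s9.png",cv2.resize(a,None,fx=3.3,fy=3.3,interpolation=cv2.INTER_CUBIC))
cv2.imwrite("pics/sd9.png",cv2.resize(b,None,fx=4,fy=4,interpolation=cv2.INTER_CUBIC))
E
```

```text
clock: 10.37
position: [0.4443, -0.4976, 0.2214]
tool_rot: [-1.571, -0.003, -0.698]
force: [1.6, 0.3, -1.1]
grip_width: 0.0002
[ 0.4442652  -0.49764561  0.22142414] [ 1.57034804  0.26964266 -1.07919774] 10.3667
```

View pics/s9.png

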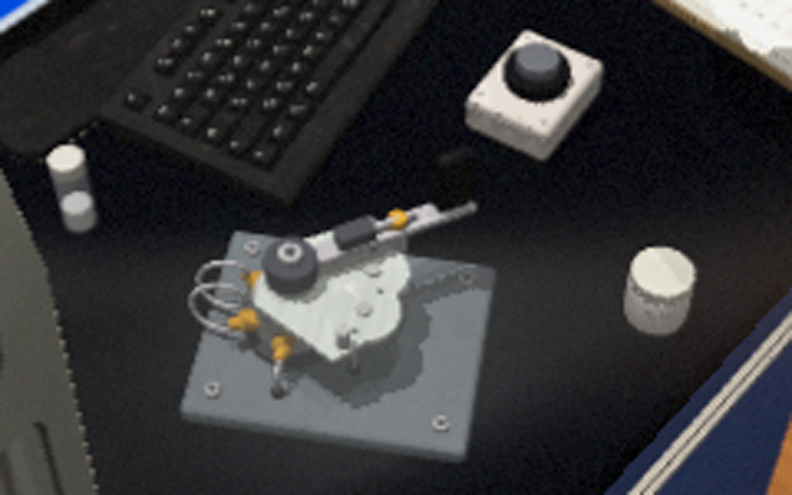

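View pics/sd9.png

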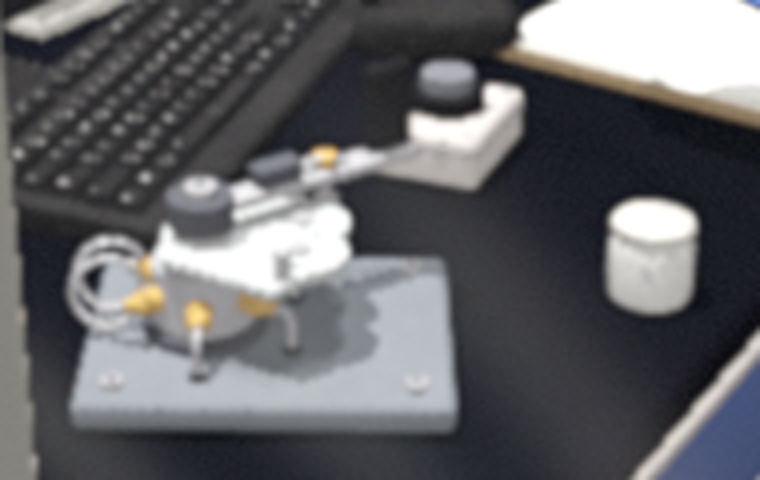

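View pics/w9.png

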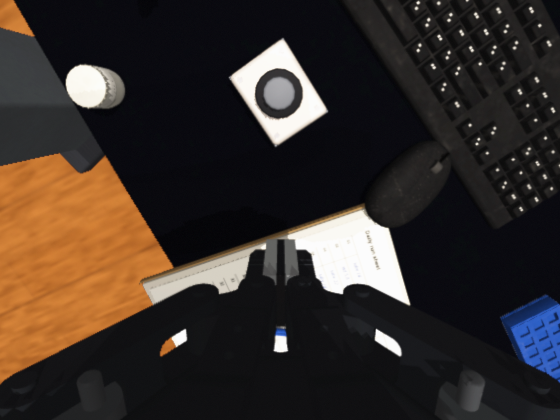

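```bash
python3 - <<'E'
from h import *
A=lambda u,v:(160+(u+.5)/3.3-.5,160+(v+.5)/3.3-.5)
h=onz('scene',A(290,250),.092);f=lambda p:np.arctan2(*(onz('scene',A(*p),.088)-h)[[1,0]])%(2*np.pi)
print(f((398,218))-f((375,325)))
print([ (th,proj('scene',np.r_[hub+.105*np.array([np.cos(.295+np.pi-.61+th),np.sin(.295+np.pi-.61+th)]),.128])[0]) for th in(1.1,1.16,1.22)], A(456,155))
E
```

```text
1.2113983627718783
[(1.1, array([299.70024366, 210.61988947])), (1.16, array([298.45219031, 208.27708516])), (1.22, array([297.03194476, 206.00796691]))] (297.83333333333337, 206.62121212121212)
```

The measured lever rotation is 1.21 rad, which matches the inject stop at 1.22. The button is back up, and the stand, box and bystanders haven't moved, so I'm handing in the job.

```bash
python3 -c "
from workcell import bot
bot.job_done();print(bot.observe()['clock'])"
```

```text
the job is handed in; nothing more can be done
the job is handed in; nothing more can be done
```

The lever is at the inject stop, and I then pressed the start button fully down and let it come up again. I handed the job in at about 10.5 s; it gave no verdict.

**Lever:** I pushed the grip with the closed fingertips over both lobes. I read 4.7 N partway up the first lobe and about 0 N after each snap. The lever snapped to the inject stop by itself. I followed it to about 1.19 rad and felt almost nothing (about 1 N), so the valve stand was never pushed against its stop.

**Start button:** I pressed until it bottomed out at 12.5 N with the fingertip at z = 0.049 m, then lifted straight off. There was up to 5 N of sideways force during the press, but the box did not visibly move.

**Last checks:**
- **Lever angle:** the last picture gives a turn of 1.21 rad from the start, against 1.22 nominal. Rougher earlier estimates disagreed, at 1.08, 1.15 and 1.20 rad. They used points at the lever's end, and the lowest used the grip, which was partly hidden.
- **Everything else:** the button is up, and the stand, box, pot and vial stand where they did in the scene and side pictures. The bottle was last seen standing before the button press, and the arm was not moved near it.

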